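# Spread bottle caps over a sterilising tray with a shaker

## Task

Take the clear shaker out of its sloping stand and shake all six black caps out of it over the steel tray, spread evenly, so that each of its four bays gets one, two or three and none stays empty. Then lay the empty shaker back home in its stand, mouth end up as it was. Leave the other things on the bench alone.

Things in the scene. Friction and masses are not known exactly. Their poses are not given: they have to be found in the camera images.
- shaker_centre (a point): Centre of the shaker: a rigid straight clear-plastic tube, 200 mm long, 40 mm wide (y), 36 mm high (z) outside, smooth flat sides, about 0.2 kg empty. One end closed, the other open. Axes: x along the tube towards the open mouth, y across, z to its top side. It starts home in its stand, the caps in single file inside.
- mouth (a point): Middle of the shaker's open mouth, 100 mm from its centre along x; same axes; opening 32 x 24 mm. Tipped 22 to 25 degrees mouth down, the caps stay put until the shaker is jerked to and fro along its length; a short brisk jerk (18 mm back and forth at about 0.15 m/s) brings the file 15 to 35 mm on, about one cap; harder ones send several. Tipped past 28 to 34 degrees they all slide out.
- seat (a point): Where the shaker's centre lies when home in its stand, 92 mm above the bench; axes as the shaker's at home: x along the slope towards the mouth end, 30 degrees above level and roughly towards the robot; z square to the slope. The shaker lies on a 30 mm wide rail, its closed end against a stop at the foot of the slope.
- stand: The fixed aluminium stand; origin under its middle (below the seat), -x to the robot. Foot 210 x 90 mm. Low cheeks guide the shaker's sides (3 mm play, flared tops to 10 mm above its axis) from -103 to -55 and +56 to +92 mm along the seat's x; between these the shaker's sides are free to be gripped.
- tray: Fixed open square steel tray, 196 x 196 mm, 50 mm high, floor and walls 4 mm. Two crossing walls along its x and y axes, also 50 mm high, part it into four equal bays, each 92 x 92 mm inside, centred at x = +-48, y = +-48 mm. Origin at the middle of its underside, z up; its -x side faces roughly to the robot.
- cap0: One of the six alike black plastic bottle caps, a plain round disc 28 mm across and 18 mm high, 15 g; inside the shaker at the start, lying flat on its floor, one behind the other from the closed end. Origin at its centre, its own axes mean nothing.
- cap1: One of the six alike black plastic bottle caps, a plain round disc 28 mm across and 18 mm high, 15 g; inside the shaker at the start, lying flat on its floor, one behind the other from the closed end. Origin at its centre, its own axes mean nothing.
- cap2: One of the six alike black plastic bottle caps, a plain round disc 28 mm across and 18 mm high, 15 g; inside the shaker at the start, lying flat on its floor, one behind the other from the closed end. Origin at its centre, its own axes mean nothing.
- cap3: One of the six alike black plastic bottle caps, a plain round disc 28 mm across and 18 mm high, 15 g; inside the shaker at the start, lying flat on its floor, one behind the other from the closed end. Origin at its centre, its own axes mean nothing.
- cap4: One of the six alike black plastic bottle caps, a plain round disc 28 mm across and 18 mm high, 15 g; inside the shaker at the start, lying flat on its floor, one behind the other from the closed end. Origin at its centre, its own axes mean nothing.
- cap5: One of the six alike black plastic bottle caps, a plain round disc 28 mm across and 18 mm high, 15 g; inside the shaker at the start, lying flat on its floor, one behind the other from the closed end. Origin at its centre, its own axes mean nothing.
- beaker: Glass beaker, 72 mm across, 95 mm high. Bystander; origin at the middle of its underside.
- mouse: Black computer mouse, 105 x 60 x 34 mm. Bystander; origin at the middle of its underside.
- tip_box: Pipette-tip box, grey with a clear top, 87 x 122 x 64 mm. Bystander; origin at the middle of its underside.
- timer: Flat white bench timer, 70 x 75 x 22 mm, between the tray and the stand. Bystander; origin at the middle of its underside.
- straw_cup: Red cup of straws, 82 mm across, 140 mm high with the straws. Bystander; origin at the middle of its underside.
Mind the look-alikes: they are no part of the job. Leave any yellow look-alike of the stand alone.

How it is judged (in metres and radians):
On the way, in this order (a step that is already met when the one before it is completed fails the run):
1. the shaker is lifted out of its stand (distance between shaker_centre and seat above 0.06 m), for 0.1 s.
2. with the shaker still out of its stand, all six caps lie in the tray, at least one in each bay (distance between shaker_centre and seat above 0.06 m and x of cap0 in the frame of tray between -0.096 and 0.096 m and y of cap0 in the frame of tray between -0.096 and 0.096 m and z of each of cap0, cap1, cap2, cap3, cap4, cap5 in the frame of tray below 0.055 m and x of cap1 in the frame of tray between -0.096 and 0.096 m and y of cap1 in the frame of tray between -0.096 and 0.096 m and x of cap2 in the frame of tray between -0.096 and 0.096 m and y of cap2 in the frame of tray between -0.096 and 0.096 m and x of cap3 in the frame of tray between -0.096 and 0.096 m and y of cap3 in the frame of tray between -0.096 and 0.096 m and x of cap4 in the frame of tray between -0.096 and 0.096 m and y of cap4 in the frame of tray between -0.096 and 0.096 m and x of cap5 in the frame of tray between -0.096 and 0.096 m and y of cap5 in the frame of tray between -0.096 and 0.096 m and ((x of cap0 in the frame of tray below 0 m and y of cap0 in the frame of tray below 0 m) or (x of cap1 in the frame of tray below 0 m and y of cap1 in the frame of tray below 0 m) or (x of cap2 in the frame of tray below 0 m and y of cap2 in the frame of tray below 0 m) or (x of cap3 in the frame of tray below 0 m and y of cap3 in the frame of tray below 0 m) or (x of cap4 in the frame of tray below 0 m and y of cap4 in the frame of tray below 0 m) or (x of cap5 in the frame of tray below 0 m and y of cap5 in the frame of tray below 0 m)) and ((x of cap0 in the frame of tray below 0 m and y of cap0 in the frame of tray above 0 m) or (x of cap1 in the frame of tray below 0 m and y of cap1 in the frame of tray above 0 m) or (x of cap2 in the frame of tray below 0 m and y of cap2 in the frame of tray above 0 m) or (x of cap3 in the frame of tray below 0 m and y of cap3 in the frame of tray above 0 m) or (x of cap4 in the frame of tray below 0 m and y of cap4 in the frame of tray above 0 m) or (x of cap5 in the frame of tray below 0 m and y of cap5 in the frame of tray above 0 m)) and ((x of cap0 in the frame of tray above 0 m and y of cap0 in the frame of tray below 0 m) or (x of cap1 in the frame of tray above 0 m and y of cap1 in the frame of tray below 0 m) or (x of cap2 in the frame of tray above 0 m and y of cap2 in the frame of tray below 0 m) or (x of cap3 in the frame of tray above 0 m and y of cap3 in the frame of tray below 0 m) or (x of cap4 in the frame of tray above 0 m and y of cap4 in the frame of tray below 0 m) or (x of cap5 in the frame of tray above 0 m and y of cap5 in the frame of tray below 0 m)) and ((x of cap0 in the frame of tray above 0 m and y of cap0 in the frame of tray above 0 m) or (x of cap1 in the frame of tray above 0 m and y of cap1 in the frame of tray above 0 m) or (x of cap2 in the frame of tray above 0 m and y of cap2 in the frame of tray above 0 m) or (x of cap3 in the frame of tray above 0 m and y of cap3 in the frame of tray above 0 m) or (x of cap4 in the frame of tray above 0 m and y of cap4 in the frame of tray above 0 m) or (x of cap5 in the frame of tray above 0 m and y of cap5 in the frame of tray above 0 m))), for 0.2 s.
At the end, for the whole second after the job is handed in: All six caps rest in the tray, at least one in each of the four bays (by their centres, under 55 mm above its underside: none on top of a wall), and the shaker lies released in its stand, mouth end up: centre within 12 mm of the seat, axis within 0.12 rad of the slope (x of cap0 in the frame of tray between -0.096 and 0.096 m and y of cap0 in the frame of tray between -0.096 and 0.096 m and z of each of cap0, cap1, cap2, cap3, cap4, cap5 in the frame of tray below 0.055 m and x of cap1 in the frame of tray between -0.096 and 0.096 m and y of cap1 in the frame of tray between -0.096 and 0.096 m and x of cap2 in the frame of tray between -0.096 and 0.096 m and y of cap2 in the frame of tray between -0.096 and 0.096 m and x of cap3 in the frame of tray between -0.096 and 0.096 m and y of cap3 in the frame of tray between -0.096 and 0.096 m and x of cap4 in the frame of tray between -0.096 and 0.096 m and y of cap4 in the frame of tray between -0.096 and 0.096 m and x of cap5 in the frame of tray between -0.096 and 0.096 m and y of cap5 in the frame of tray between -0.096 and 0.096 m and ((x of cap0 in the frame of tray below 0 m and y of cap0 in the frame of tray below 0 m) or (x of cap1 in the frame of tray below 0 m and y of cap1 in the frame of tray below 0 m) or (x of cap2 in the frame of tray below 0 m and y of cap2 in the frame of tray below 0 m) or (x of cap3 in the frame of tray below 0 m and y of cap3 in the frame of tray below 0 m) or (x of cap4 in the frame of tray below 0 m and y of cap4 in the frame of tray below 0 m) or (x of cap5 in the frame of tray below 0 m and y of cap5 in the frame of tray below 0 m)) and ((x of cap0 in the frame of tray below 0 m and y of cap0 in the frame of tray above 0 m) or (x of cap1 in the frame of tray below 0 m and y of cap1 in the frame of tray above 0 m) or (x of cap2 in the frame of tray below 0 m and y of cap2 in the frame of tray above 0 m) or (x of cap3 in the frame of tray below 0 m and y of cap3 in the frame of tray above 0 m) or (x of cap4 in the frame of tray below 0 m and y of cap4 in the frame of tray above 0 m) or (x of cap5 in the frame of tray below 0 m and y of cap5 in the frame of tray above 0 m)) and ((x of cap0 in the frame of tray above 0 m and y of cap0 in the frame of tray below 0 m) or (x of cap1 in the frame of tray above 0 m and y of cap1 in the frame of tray below 0 m) or (x of cap2 in the frame of tray above 0 m and y of cap2 in the frame of tray below 0 m) or (x of cap3 in the frame of tray above 0 m and y of cap3 in the frame of tray below 0 m) or (x of cap4 in the frame of tray above 0 m and y of cap4 in the frame of tray below 0 m) or (x of cap5 in the frame of tray above 0 m and y of cap5 in the frame of tray below 0 m)) and ((x of cap0 in the frame of tray above 0 m and y of cap0 in the frame of tray above 0 m) or (x of cap1 in the frame of tray above 0 m and y of cap1 in the frame of tray above 0 m) or (x of cap2 in the frame of tray above 0 m and y of cap2 in the frame of tray above 0 m) or (x of cap3 in the frame of tray above 0 m and y of cap3 in the frame of tray above 0 m) or (x of cap4 in the frame of tray above 0 m and y of cap4 in the frame of tray above 0 m) or (x of cap5 in the frame of tray above 0 m and y of cap5 in the frame of tray above 0 m)) and distance between shaker_centre and seat below 0.012 m and angle between the x axis of shaker_centre and the x axis of seat, either way round below 0.12 rad and angle between shaker_centre's own x axis and vertical below 1.3 rad and linear speed of each of cap0, cap1, cap2, cap3, cap4, cap5 below 0.03 m/s); the robot touches nothing.
It fails at once if a bystander (beaker, mouse, tip box, timer or straw cup) is shifted more than 30 mm (distance of any of beaker, mouse, tip_box, timer, straw_cup from where it was at the start of the episode above 0.03 m).
It also fails if it takes over 61 s, if anything falls off the work surface, if the arm or the gripper's body presses on something with over 40 N, if the wrist force passes 120 N, or if a joint passes its speed limit or range.

## Robot

A 7-joint arm with a two-finger parallel gripper is mounted at the origin on the work surface. World frame = base frame: x ahead of the robot, y to its left, z up, the work surface at z = 0. Lengths are in mm, angles in rad, forces in N, time in s.
With the tool pointing down it reaches from about 400 to 875 mm from the base axis. Payload 19.3 kg.
Tool frame: the origin (TCP) lies at the very end of the fingers, on their centre line; the grasp point (between the pads) lies 19 mm behind it (grip_point_offset is the z of the grasp point in the tool frame, in mm); z points along the fingers, x is the direction in which the jaws open and shut, and the axes are right-handed (so a half turn about z gives the same grasp; the last joint's range is limited). The gripper opens to 85 mm and grips with 20 to 120 N. Pads are 22 mm wide; open, the fingers measure 114 mm over their backs; the gripper's body (76 mm by 85 mm) begins 54 mm behind the grasp point. The pads swing forward as they close: fully open they stand 13 mm farther back than shut.
Start: joints at [-1.187, 0.521, -0.036, 1.599, 0.021, 1.021, -0.113], TCP at [274.006, 561.725, 203.291] pointing down, gripper open.
Joint ranges: [-2.91, 2.91], [-0.3, 2.13], [-1.5, 1.42], [0.17, 2.43], [-1.26, 4.41], [0.16, 1.93], [-2.52, 2.52]. Speed limits (rad/s): [1.89, 1.89, 2.39, 2.39, 3.01, 3.01, 3.01].

## Interface

Orientations are given as a 3x3 rotation matrix whose columns are the frame's x, y, z axes.
In Python, from workcell import movep, movel, goto_joints, open_gripper, clamp, wait, inverse_kinematics, read_state, camera, PlanningError, finish_job, grip_point_offset gives the robot as it stands. Calls block until the motion is done:
- movep(position, orientation): joint-space move of the TCP to a pose.
- movel(position, frame=None, max_speed=150, guard=None): straight line of the TCP; frame=None keeps the orientation; max_speed is the mean speed in mm/s. With guard (N) it stops when the force on the tool has changed by that much, and returns True; else False.
- goto_joints(angles): joint-space move.
- open_gripper() and clamp(): open the fingers fully, or close them until they stop; the grip force is fixed at half the most.
- wait(seconds).
- inverse_kinematics(position, orientation): joint angles nearest the present ones, or None.
- read_state(): the state.
- camera(name): name is "scene" or "side" or "wrist"; returns a dict with "image" (480x640x3 uint8, blue, green, red), "range_z" (480x640 float32, mm along the optical axis (not along the pixel's ray), 0 where there is no reading), "fx", "fy", "cx", "cy" (pixels), "cam_to_world" (4x4, takes a point from camera to world coordinates). Camera axes: x right, y up, looking along -z (the intrinsics and any distortion apply to the point x, -y, -z); pixel columns grow to the right and rows downward; lengths in mm; the calibration is good to about 2 mm. The wrist camera is an equidistant fisheye: a pixel r from the principal point sees the ray r / f radians off the axis. A picture is of the moment at which its call begins.
A pose or a line that the arm cannot do raises PlanningError and nothing moves.
- finish_job(): hands the job in, once; it reports no verdict.
The state is a dict: "time": time; "qpos": joint angles; "qvel": joint speeds; "joint_efforts": joint torques, N m; "eef_pos": TCP position; "tool_rot": TCP orientation; "ft_force": force on the tool from outside, world axes, zero at the start; "torque": the same for the moment, N m; "finger_gap": finger opening in mm.
Only numpy, scipy, OpenCV 4.12 (cv2) and the standard library are available. Lean on these libraries where they do the work, as an engineer would, in place of code of your own. Each camera call takes 0.05 s, during which the arm holds its last target.

## Working session

There is one attempt and no reset: what is moved stays moved. The work goes in short steps, each a Python script; the robot and the scene stay as the last script left them, time stands still between calls to the robot, and variables do not carry over. Pictures are saved under pics/ and viewed, and the job is handed in when it is done.

```bash
ls; mkdir -p pics; python3 - <<'E'
from workcell import *
import cv2,numpy as np
for n in ["scene","side","wrist"]:
    c=camera(n); cv2.imwrite(f"pics/{n}0.png",c["image"]); np.savez(f"{n}0.npz",**c)
    print(n,c["fx"],c["cx"],c["cy"],np.round(c["cam_to_world"],3).tolist())
print(read_state()["time"],grip_point_offset)
E
```

```text
pics
scene 456.6639622252505 317.43753936459245 240.07950315851957 [[-0.428, -0.724, 0.541, 1170.542], [0.904, -0.335, 0.267, 333.585], [-0.012, 0.604, 0.797, 1067.959], [0.0, 0.0, 0.0, 1.0]]
side 517.6145571462791 328.60502752971445 229.2647081751082 [[0.885, 0.244, -0.396, 70.287], [-0.465, 0.484, -0.742, -829.358], [0.011, 0.841, 0.542, 747.201], [0.0, 0.0, 0.0, 1.0]]
wrist 371.64829954431775 320.5146471436268 235.38210774085638 [[0.44, -0.849, -0.292, 197.737], [0.898, 0.416, 0.142, 599.061], [0.0, -0.325, 0.946, 373.84], [0.0, 0.0, 0.0, 1.0]]
0.15 -18.700000000000003
```

View pics/scene0.png

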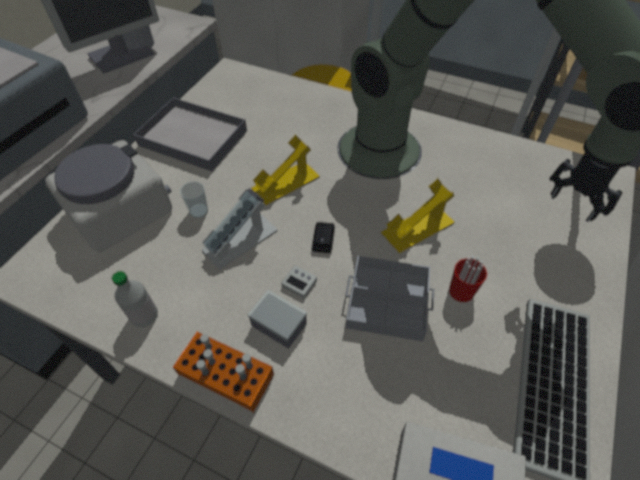

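View pics/side0.png

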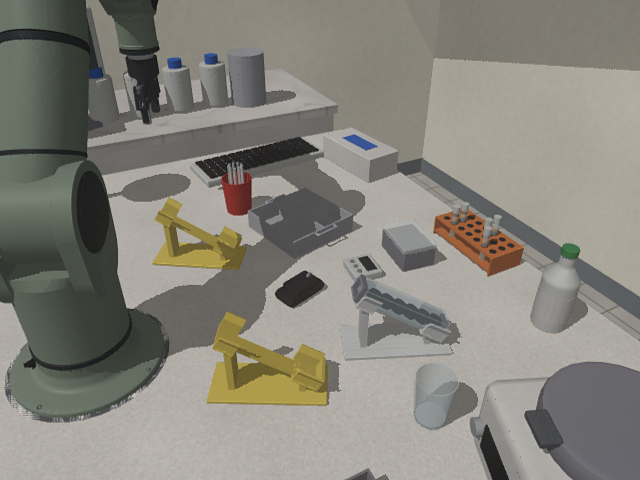

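View pics/wrist0.png

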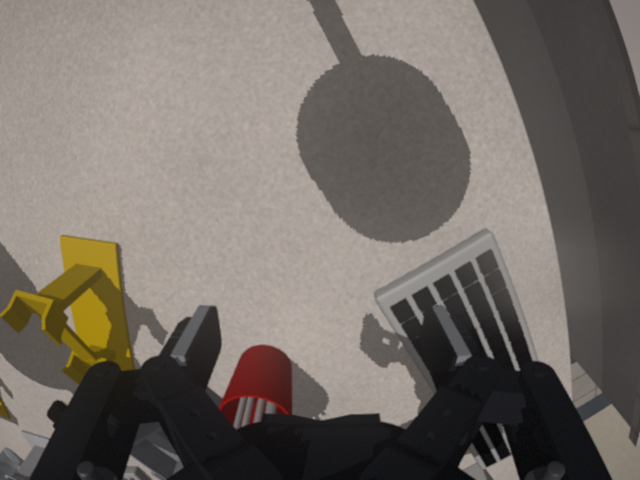

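Scene: the aluminium stand with the shaker is at scene (232,222) / side (398,315). The yellow stands at scene (285,175) and (420,220) are look-alikes. The four-bay tray is at scene (388,298) / side (300,218). The undivided tray at scene (190,135) is another look-alike. Next I'll make a height map from both depth images.

```bash
cat > h.py <<'E'
import numpy as np,cv2
def cloud(c):
    z=np.asarray(c["range_z"],float); h,w=z.shape
    u,v=np.meshgrid(np.arange(w),np.arange(h))
    X=(u-c["cx"])/c["fx"]*z; Y=-(v-c["cy"])/c["fy"]*z
    P=np.stack([X,Y,-z,np.ones_like(z)],-1)@np.asarray(c["cam_to_world"]).T
    P=P[...,:3]; P[z<=0]=np.nan
    return P
E
python3 - <<'E'
from h import *
M=np.zeros((600,800,3),np.uint8); 
tot=[]
for k,n in enumerate(["scene","side"]):
    c=np.load(n+"0.npz"); P=cloud(c)
    for (a,b) in ([(388,298),(275,235),(300,330),(460,300)] if k==0 else [(300,218),(285,380),(340,420),(400,262)]): print(n,a,b,np.round(P[b,a],1))
    p=P.reshape(-1,3); im=c["image"].reshape(-1,3); ok=np.isfinite(p[:,0])&(p[:,2]<260); tot.append((p[ok],im[ok]))
# map: x 150..950 rows(up), y -500..600
p=np.concatenate([t[0] for t in tot]); im=np.concatenate([t[1] for t in tot])
H=np.full((800,1100),-50.); np.maximum.at
r=(950-p[:,0]).astype(int); cc=(600-p[:,1]).astype(int)
ok=(r>=0)&(r<800)&(cc>=0)&(cc<1100)
np.maximum.at(H,(r[ok],cc[ok]),p[ok,2])
H=cv2.dilate(H.astype(np.float32),np.ones((3,3)))
V=cv2.applyColorMap(np.clip((H+10)*1.7,0,255).astype(np.uint8),cv2.COLORMAP_TURBO); V[H<-40]=0
V=cv2.resize(V,(800,582)); cv2.imwrite("pics/hm.png",V)
np.savez("cl.npz",p=p,im=im)
E
```

```text
scene 388 298 [568.5 234.   45.4]
scene 275 235 [ 480.4 -147.4   -1.4]
scene 300 330 [733.3  63.8  21. ]
scene 460 300 [471.9 404.2   7.5]
side 300 218 [547.7 224.7  37. ]
side 285 380 [ 305.3 -228.6    7.8]
side 340 420 [ 356.2 -343.6   -0.5]
side 400 262 [684.2 -39.3  22.4]
```

View pics/hm.png

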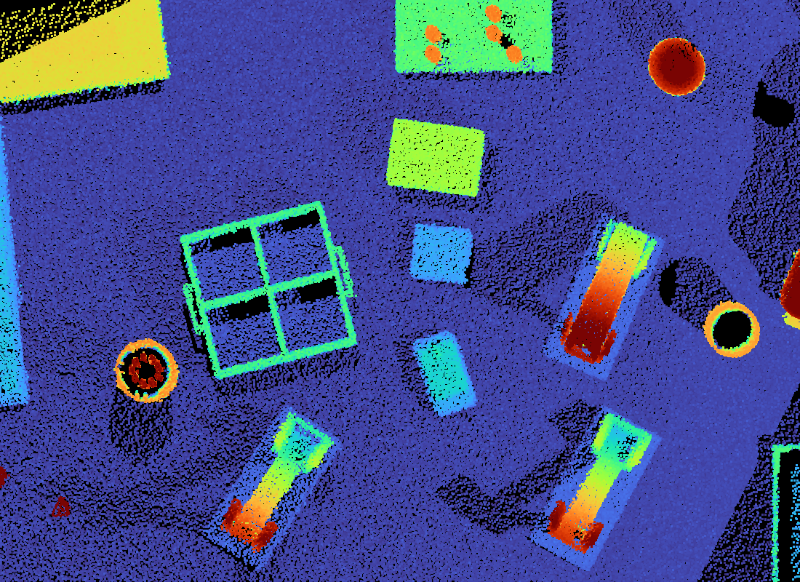

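```bash
python3 - <<'E'
from h import *
from scipy.optimize import minimize
d=np.load("cl.npz"); p=d["p"]
# tray
m=(abs(p[:,0]-551)<140)&(abs(p[:,1]-231)<140)&(p[:,2]>46)&(p[:,2]<54)
q=p[m]
def f(v,q):
    c,s=np.cos(v[2]),np.sin(v[2]); e=q[:,:2]-v[:2]; x=c*e[:,0]+s*e[:,1]; y=-s*e[:,0]+c*e[:,1]
    w=np.minimum.reduce([abs(x),abs(y),abs(abs(x)-96),abs(abs(y)-96)])
    inside=np.maximum(abs(x),abs(y))<103
    return np.mean(np.where(inside,np.minimum(w,8),8))
best=min((minimize(f,[551+a,231+b,y],args=(q,),method="Nelder-Mead") for a in(-8,0,8) for b in(-8,0,8) for y in (0.05,.15,.25,.35)),key=lambda r:r.fun)
print("tray",best.x,best.fun,len(q),np.median(q[:,2]))
# shaker top plane
c0=np.array([551,-236]); 
m=(np.linalg.norm(p[:,:2]-c0,axis=1)<130)&(p[:,2]>35)&(p[:,2]<180)
q=p[m]; np.save("sh.npy",q)
print(cv2.minAreaRect(q[:,:2].astype(np.float32)))
# stand foot
m=(np.linalg.norm(p[:,:2]-c0,axis=1)<150)&(p[:,2]>3.5)&(p[:,2]<14); fz=p[m]
print("foot",cv2.minAreaRect(fz[:,:2].astype(np.float32)),np.median(fz[:,2]),len(fz))
# RANSAC plane
rng=np.random.default_rng(0);bn=0
for i in range(800):
    a=q[rng.choice(len(q),3,False)]; n=np.cross(a[1]-a[0],a[2]-a[0]); L=np.linalg.norm(n)
    if L<500: continue
    n/=L; n*=np.sign(n[2])
    if n[2]<.7: continue
    k=(abs((q-a[0])@n)<2).sum()
    if k>bn: bn=k;B=(n,a[0])
n,a=B; inl=q[abs((q-a)@n)<2.5]; c=inl.mean(0); u,s,vt=np.linalg.svd(inl-c); n=vt[2]*np.sign(vt[2][2])
print("plane",n,"tilt",np.degrees(np.arccos(n[2])),bn,len(q),c)
dn=-n[:2]/np.linalg.norm(n[:2]);  # uphill direction
print("uphill yaw",np.degrees(np.arctan2(dn[1],dn[0])))
ex=np.array([dn[0]*n[2],dn[1]*n[2],np.hypot(n[0],n[1])]); ey=np.cross(n,ex)
x=(inl-c)@ex;y=(inl-c)@ey
r=cv2.minAreaRect(np.c_[x,y].astype(np.float32)); print(r, np.percentile(x,[0,1,99,100]),np.percentile(y,[0,2,98,100]))
e=0.5*(np.percentile(y,2)+np.percentile(y,98)); print("mid at",c+ey*e, ex)
for n in("scene","side"):
    cc=np.load(n+"0.npz");im=cc["image"]
    T=im[190:260,190:280] if n=="scene" else im[260:370,330:470]
    cv2.imwrite(f"pics/crop_{n}.png",cv2.resize(T,None,fx=5,fy=5,interpolation=cv2.INTER_CUBIC))
E
```

```text
tray [5.51385962e+02 2.30799211e+02 2.44229178e-01] 2.7790103987734467 1698 48.9369291184928
((547.1993408203125, -233.48448181152344), (71.83406829833984, 193.18431091308594), 66.36798858642578)
foot ((548.5435180664062, -238.87075805664062), (280.916748046875, 285.60113525390625), 52.38684844970703) 7.854753398582716 4113
plane [ 0.45753048 -0.20117196  0.86613838] tilt 29.98705077913497 1722 4928 [ 551.91577244 -236.15613062  109.23513974]
uphill yaw 156.26534835469013
((-3.3845748901367188, -1.0018997192382812), (47.291446685791016, 203.11990356445312), 89.89430236816406) [-104.95636592 -101.43734755   95.95717571   98.18498358] [-24.71020944 -21.5097884   20.65686237  22.7082605 ]
mid at [ 552.08742444 -235.76573813  109.23513974] [-0.79287982  0.34862198  0.49980426]
```

View pics/crop_side.png

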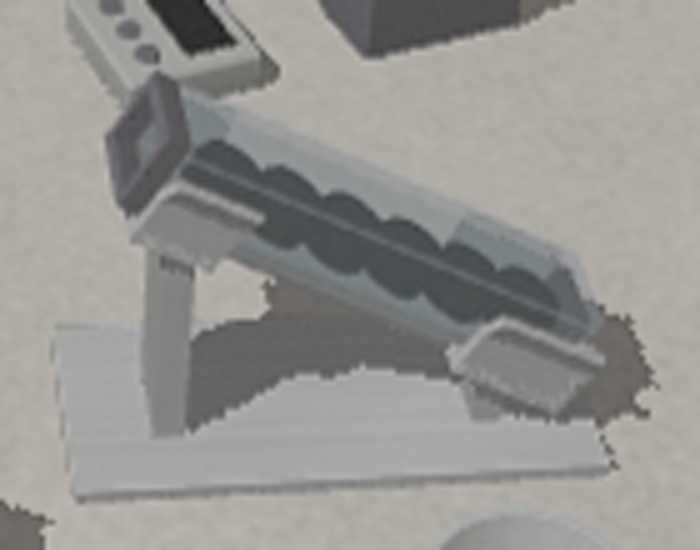

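The crop confirms it: clear shaker with a file of dark caps, grey mouth frame at the upper left (crop (150,140)), on the aluminium stand. Seat estimate is (546.5, -233.3, 92) with yaw 156.3°. The slope reads 30.0°, and the 92 mm height agrees with the tube ends. Tray is (551.4, 230.8) with yaw 14°. Next is the IK planning.

```bash
cat >> h.py <<'E'
SEAT=np.array([546.5,-233.3,92.0]); SY=np.radians(156.3)
TR=np.array([551.4,230.8,0]); TY=0.244
GPO=18.7
def tube_R(yaw,pitch):  # pitch up positive (rad); columns x,y,z of shaker
    c,s=np.cos(yaw),np.sin(yaw)
    x=np.array([c*np.cos(pitch),s*np.cos(pitch),np.sin(pitch)]); y=np.array([-s,c,0]); return np.c_[x,y,np.cross(x,y)]
def tool_rel(phi,flip):
    # tool axes in shaker frame: z=-n tilted by phi about y ; x = +-y
    z=np.array([np.sin(phi),0,-np.cos(phi)]); x=np.array([0,flip,0.]); return np.c_[x,np.cross(z,x),z]
GO=np.array([0.,0,2.0]) # grasp point in shaker frame
def tcp(center,Rt,phi,flip,off=0):
    R=Rt@tool_rel(phi,flip)
    return center+Rt@GO+R[:,2]*(GPO-off),R
def bay(ix,iy,d=48):
    c,s=np.cos(TY),np.sin(TY); return TR+np.array([c*ix*d-s*iy*d,s*ix*d+c*iy*d,0])
E
python3 - <<'E'
from h import *
from workcell import *
st=read_state(); R=np.array(st["tool_rot"]); p=np.array(st["eef_pos"]); c=np.load("wrist0.npz")["cam_to_world"]
print("cam in tool",R.T@(c[:3,3]-p),(R.T@-c[:3,2]))
r=np.radians
for flip in (1,-1):
  for phi in r([0,-10,10,20,30,-20]):
    out=[]
    q=[inverse_kinematics(*tcp(SEAT,tube_R(SY,r(30)),phi,flip)), inverse_kinematics(*tcp(SEAT+[0,0,150],tube_R(SY,r(30)),phi,flip))]
    for dy in (-40,-20,0,20,40):
      k=0
      for b in ((-1,-1),(-1,1),(1,-1),(1,1)):
        Rt=tube_R(TY+np.pi+r(dy),r(-24)); m=bay(*b); m[2]=80
        if inverse_kinematics(*tcp(m-Rt[:,0]*100,Rt,phi,flip)) is not None:k+=1
      out.append(k)
    print(flip,np.degrees(phi),[None if a is None else np.round(a,2).tolist() for a in q],out)
E
```

```text
cam in tool [   0.24667952  -84.89074768 -170.99981451] [7.00004637e-04 3.24694072e-01 9.45818836e-01]
1 0.0 [[-0.06, 1.1, 0.81, 1.31, -0.6, 1.55, -1.18], [-0.07, 0.95, 0.89, 1.21, -0.53, 1.78, -1.21]] [4, 4, 4, 4, 4]
1 -10.0 [[-0.1, 0.98, 0.79, 1.48, -0.61, 1.32, -1.16], [-0.14, 0.84, 0.9, 1.37, -0.53, 1.57, -1.2]] [4, 2, 3, 4, 4]
1 10.0 [[-0.01, 1.21, 0.82, 1.14, -0.6, 1.78, -1.2], [0.17, 0.93, 0.38, 1.04, -0.25, 1.92, -1.47]] [4, 4, 4, 4, 4]
1 20.0 [[0.19, 1.21, 0.38, 0.94, -0.31, 1.92, -1.45], None] [4, 4, 4, 4, 4]
1 29.999999999999996 [None, None] [4, 4, 4, 4, 4]
1 -20.0 [[-0.14, 0.87, 0.76, 1.65, -0.63, 1.08, -1.14], [-0.25, 0.77, 1.0, 1.53, -0.6, 1.37, -1.14]] [4, 4, 4, 4, 4]
-1 0.0 [[0.19, 0.95, 0.27, 1.29, -0.23, 1.45, 1.65], [0.1, 0.83, 0.46, 1.2, -0.28, 1.71, 1.71]] [4, 4, 4, 4, 4]
-1 -10.0 [[0.15, 0.84, 0.29, 1.47, -0.24, 1.22, 1.67], [0.03, 0.72, 0.53, 1.36, -0.31, 1.5, 1.74]] [4, 4, 4, 4, 4]
-1 10.0 [[0.23, 1.06, 0.23, 1.12, -0.2, 1.68, 1.62], [0.18, 0.93, 0.35, 1.04, -0.24, 1.91, 1.66]] [4, 4, 4, 4, 4]
-1 20.0 [[0.27, 1.19, 0.17, 0.93, -0.17, 1.91, 1.58], None] [4, 4, 4, 4, 4]
-1 29.999999999999996 [None, None] [4, 4, 4, 4, 4]
-1 -20.0 [[0.13, 0.74, 0.28, 1.63, -0.24, 0.98, 1.67], [-0.04, 0.62, 0.58, 1.52, -0.33, 1.28, 1.76]] [4, 4, 4, 4, 4]
```

```bash
cat > g1.py <<'E'
from h import *
from workcell import *
r=np.radians
s=read_state(); movel(np.array(s["eef_pos"])+[0,0,70],max_speed=250)
Rt=tube_R(SY,r(30)); p,R=tcp(SEAT,Rt,0,-1,off=110); print("hover",p)
movep(p,R); s=read_state(); print(s["time"],s["eef_pos"],s["ft_force"])
c=camera("wrist"); cv2.imwrite("pics/w1.png",c["image"]); c=camera("scene"); cv2.imwrite("pics/s1.png",c["image"])
E
python3 g1.py
```

```text
hover [ 589.21565998 -252.05086378  172.80017017]
3.7083 [ 589.6187921  -251.2411469   172.91484676] [ 0.01012483  1.08488223 -0.01253629]
```

View pics/w1.png

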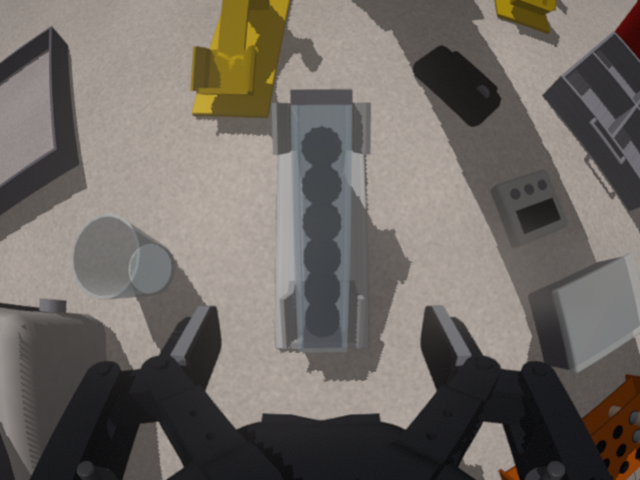

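View pics/s1.png

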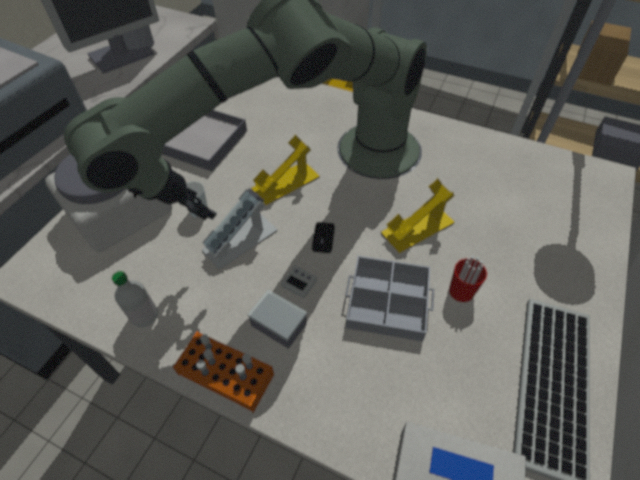

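The wrist view shows the shaker centred between the fingers: tube axis at column 322, finger midpoint about 320, mouth at (320,97), six caps in file. I'll grasp and lift.

```bash
cat > g2.py <<'E'
from h import *
from workcell import *
r=np.radians
Rt=tube_R(SY,r(30)); p,R=tcp(SEAT,Rt,0,-1)
print("guard",movel(p,R,max_speed=110,guard=15)); s=read_state(); print(s["eef_pos"],p,s["ft_force"])
clamp(); s=read_state(); print("gap",s["finger_gap"],s["ft_force"],s["time"])
c=camera("side"); cv2.imwrite("pics/sd2.png",c["image"])
if 36<s["finger_gap"]<45:
    movel(np.array(s["eef_pos"])+[-0,0,15]+Rt[:,2]*20,max_speed=80)
    s=read_state(); print(s["time"],s["eef_pos"],s["ft_force"],s["finger_gap"])
    c=camera("wrist"); cv2.imwrite("pics/w2.png",c["image"]); 
E
python3 g2.py; python3 - <<'E'
import cv2,numpy as np
a=cv2.imread("pics/sd2.png")[180:400,280:500]; b=cv2.imread("pics/w2.png")
cv2.imwrite("pics/m2.png",np.hstack([cv2.resize(a,(400,400)),cv2.resize(b,(400,400))]))
E
```

```text
guard False
[ 539.30947348 -230.25252407   78.0382946 ] [ 538.85421735 -229.94373606   77.53737576] [-0.29711933 -0.2460022   0.21628929]
gap 37.46374576324904 [1.88437286 0.27080738 5.70076353] 5.4667
6.1 [ 548.41368333 -233.98869572  110.3271963 ] [ 0.75591283  0.00801885 -3.03619426] 38.01626450980642
```

View pics/m2.png

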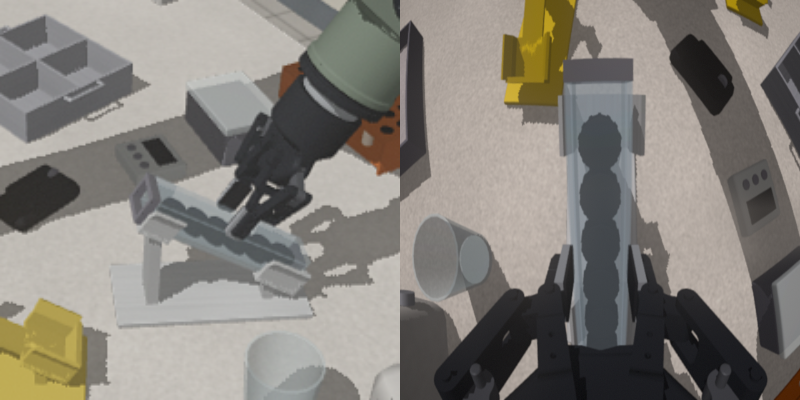

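```bash
python3 - <<'E'
from h import *
from workcell import *
r=np.radians
print(np.round(read_state()["qpos"],2))
for dy in (-60,-40,-20,0,20,40):
  Rt=tube_R(TY+np.pi+r(dy),r(-23.5)); print(dy)
  for b in ((-1,-1),(1,-1),(1,1),(-1,1)):
    m=bay(*b); m[2]=82
    q=inverse_kinematics(*tcp(m-Rt[:,0]*100,Rt,0,-1)); 
    print("  ",b,None if q is None else np.round(q,2))
E
```

```text
[ 0.06  0.98  0.54  1.25 -0.4   1.55  1.79]
-60
   (-1, -1) [-1.13  0.79  0.94  1.99 -0.49  0.5   0.78]
   (1, -1) [-1.01  0.88  0.89  1.74 -0.46  0.63  0.73]
   (1, 1) [-1.15  0.92  0.91  1.68 -0.44  0.71  0.57]
   (-1, 1) [-1.3   0.84  0.98  1.94 -0.48  0.6   0.6 ]
-40
   (-1, -1) [-1.05  0.7   0.8   2.02 -0.49  0.35  1.11]
   (1, -1) [-0.94  0.81  0.77  1.77 -0.47  0.49  1.08]
   (1, 1) [-1.1   0.85  0.81  1.72 -0.44  0.56  0.9 ]
   (-1, 1) [-1.25  0.76  0.87  1.97 -0.48  0.44  0.93]
-20
   (-1, -1) [-0.91  0.61  0.6   2.04 -0.5   0.25  1.47]
   (1, -1) [-0.83  0.73  0.59  1.79 -0.48  0.38  1.45]
   (1, 1) [-1.01  0.77  0.65  1.75 -0.44  0.44  1.26]
   (-1, 1) [-1.14  0.67  0.7   1.99 -0.47  0.31  1.26]
0
   (-1, -1) [-0.71  0.55  0.35  2.04 -0.53  0.2   1.87]
   (1, -1) [-0.67  0.67  0.37  1.79 -0.5   0.34  1.84]
   (1, 1) [-0.87  0.71  0.45  1.76 -0.46  0.36  1.64]
   (-1, 1) [-0.97  0.59  0.47  2.   -0.47  0.23  1.63]
20
   (-1, -1) [-0.49  0.52  0.1   2.03 -0.57  0.22  2.29]
   (1, -1) [-0.5   0.65  0.17  1.78 -0.53  0.36  2.24]
   (1, 1) [-0.71  0.67  0.24  1.75 -0.48  0.36  2.04]
   (-1, 1) [-0.76  0.55  0.21  2.   -0.51  0.22  2.05]
40
   (-1, -1) [-0.24  0.53 -0.2   2.   -0.4   0.29  2.48]
   (1, -1) [-0.31  0.65 -0.08  1.75 -0.42  0.43  2.5 ]
   (1, 1) [-0.56  0.66  0.06  1.73 -0.51  0.42  2.42]
   (-1, 1) [-0.58  0.54  0.    1.98 -0.56  0.28  2.46]
```

```bash
cat >> h.py <<'E'
from workcell import *
r=np.radians
PY=TY+np.pi+r(-50)
def pour_pose(b,pitch=-23.5,mz=82,adv=-6):
    Rt=tube_R(PY,r(pitch)); m=bay(*b); m[2]=mz; hx=Rt[:,0].copy(); hx[2]=0; hx/=np.linalg.norm(hx); m=m+hx*adv
    p,R=tcp(m-Rt[:,0]*100,Rt,0,-1); return p,R,Rt
def jerk(Rt,n=1,a=18,v=150):
    for i in range(n):
        p=np.array(read_state()["eef_pos"]) if False else JP[0]
        movel(p-Rt[:,0]*a,max_speed=v); movel(p,max_speed=v)
JP=[None]
def look(tag,names=("wrist","scene")):
    out=[]
    for n in names:
        c=camera(n); im=c["image"]; cv2.imwrite(f"pics/{n}_{tag}.png",im)
        if n=="scene": im=im[190:360,270:470]
        if n=="side": im=im[120:320,200:440]
        out.append(cv2.resize(im,(400,400 if n!="wrist" else 300)))
    h=max(o.shape[0] for o in out); out=[cv2.copyMakeBorder(o,0,h-o.shape[0],0,0,cv2.BORDER_CONSTANT) for o in out]
    cv2.imwrite(f"pics/look_{tag}.png",np.hstack(out))
E
cat > g3.py <<'E'
from h import *
s=read_state(); movel(np.array(s["eef_pos"])+[0,0,150],max_speed=200)
p,R,Rt=pour_pose((-1,-1),8,190); movep(p,R); print(read_state()["time"])
p,R,Rt=pour_pose((-1,-1)); movel(p,R,max_speed=90); s=read_state(); print(s["time"],s["eef_pos"],p)
look("a0",("wrist","side")); look("a0s",("scene",))
E
python3 g3.py
```

```text
8.4167
9.2167 [601.57282586 110.41275057 107.13584483] [600.82983733 111.252163   106.56000365]
```

View pics/look_a0.png

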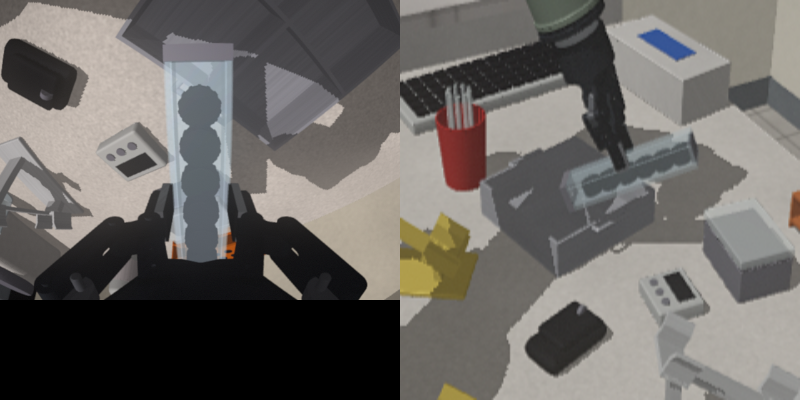

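View pics/scene_a0s.png

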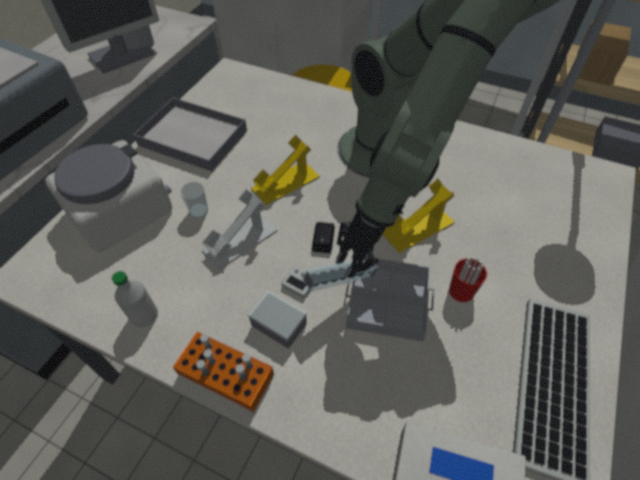

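The caps have stayed put and the mouth is inside the near-right bay. Starting with one jerk.

```bash
cat > j.py <<'E'
import sys
from h import *
b=(int(sys.argv[1]),int(sys.argv[2])); n=int(sys.argv[3]); tag=sys.argv[4]; a=float(sys.argv[5]) if len(sys.argv)>5 else 18
p,R,Rt=pour_pose(b); JP[0]=p
for i in range(n):
    jerk(Rt,1,a); wait(0.35); look(f"{tag}{i}",("wrist","side"))
print(read_state()["time"],read_state()["finger_gap"])
E
python3 j.py -1 -1 1 b
```

```text
10.35 37.506081978777914
```

View pics/look_b0.png

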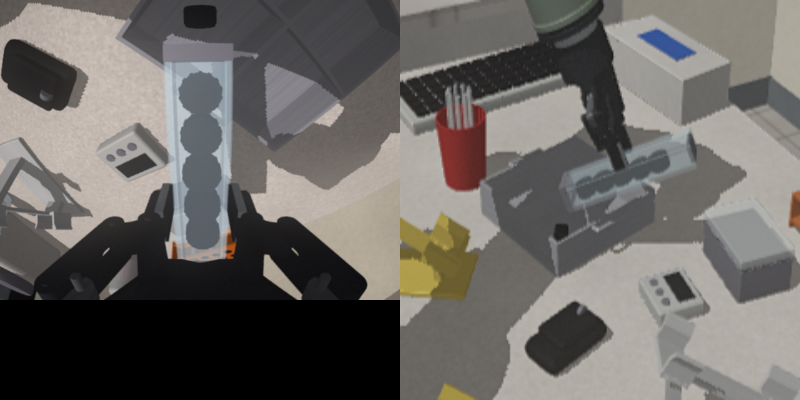

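```bash
python3 - <<'E'
from h import *
for n in ("side","wrist"):
    pass
c=camera("side"); P=cloud(c); im=c["image"]
cv2.imwrite("pics/z1.png",np.hstack([cv2.resize(im[170:300,230:360],(400,400),interpolation=cv2.INTER_CUBIC),cv2.resize(cv2.imread("pics/wrist_b0.png")[0:130,250:380],(400,400))]))
def loc(q):
    e=q-TR;c_,s_=np.cos(TY),np.sin(TY); return np.round([c_*e[0]+s_*e[1],-s_*e[0]+c_*e[1],e[2]],1)
for v in range(222,248,3):
    print(v,[loc(P[v,u]).tolist() for u in (291,295,299)], im[v,295])
E
```

```text
222 [[-29.8, 1.8, 31.5], [-17.9, 0.2, 27.4], [-61.7, -72.4, 79.7]] [82 80 81]
225 [[-29.9, 2.1, 22.1], [-18.2, 0.2, 18.3], [-5.7, -0.8, 13.6]] [81 80 79]
228 [[-35.0, -4.2, 18.0], [-21.0, -3.1, 11.7], [-5.9, -0.8, 4.2]] [81 81 81]
231 [[-31.8, 0.5, 5.1], [-25.5, -8.6, 6.9], [-14.8, -11.8, 3.9]] [77 75 75]
234 [[-40.4, -10.4, 4.8], [-58.6, -51.1, 32.8], [-49.1, -55.2, 30.8]] [34 33 36]
237 [[-47.0, -18.7, 2.4], [-63.0, -56.3, 28.3], [-53.5, -60.5, 26.3]] [38 39 39]
240 [[-96.0, -83.1, 47.5], [-62.4, -55.2, 18.4], [-82.6, -97.2, 48.8]] [90 88 88]
243 [[-99.7, -87.5, 42.7], [-94.9, -97.0, 45.4], [-82.6, -96.9, 39.9]] [82 81 81]
246 [[-100.7, -88.5, 34.8], [-94.4, -96.1, 36.0], [-81.1, -94.7, 29.2]] [84 83 83]
```

View pics/z1.png

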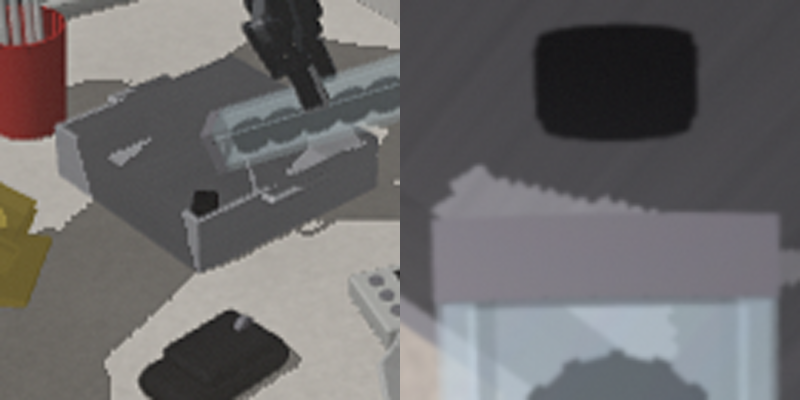

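Measured in the tray frame, the first cap stands on edge at about (-58,-55), top at z 33 mm, so it's inside bay (-,-). Five remain. On to bay (+,-).

```bash
cat > mv.py <<'E'
import sys
from h import *
b=(int(sys.argv[1]),int(sys.argv[2]))
p,R,Rt=pour_pose(b); movel(p,R,max_speed=70); wait(0.1)
look("m"+sys.argv[3],("wrist","side"))
E
python3 mv.py 1 -1 c; python3 j.py 1 -1 1 c; python3 -c "
import cv2,numpy as np
cv2.imwrite('pics/cc.png',np.vstack([cv2.imread('pics/look_mc.png')[:300],cv2.imread('pics/look_c0.png')[:300]]))"
```

```text
13.1083 37.82884531097682
```

View pics/cc.png

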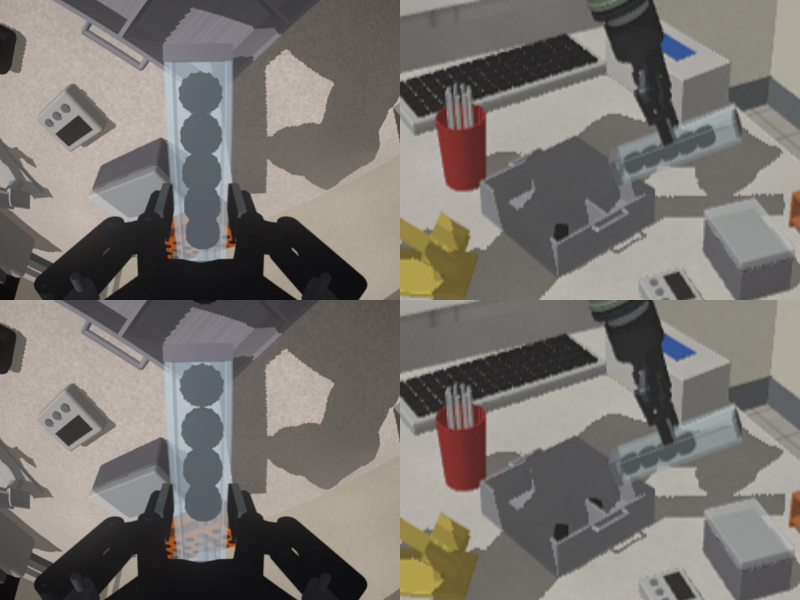

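```bash
cat > find.py <<'E'
from h import *
import sys
def run(tag):
    c=camera("side"); P=cloud(c); im=c["image"]; cv2.imwrite(f"pics/f_{tag}.png",cv2.resize(im[150:300,220:420],(800,600),interpolation=cv2.INTER_CUBIC))
    w=P-TR; c_,s_=np.cos(TY),np.sin(TY); X=c_*w[...,0]+s_*w[...,1]; Y=-s_*w[...,0]+c_*w[...,1]
    m=((im.max(2)<52)&(abs(X)<97)&(abs(Y)<97)&(w[...,2]<70)).astype(np.uint8)
    n,l,s,ce=cv2.connectedComponentsWithStats(m)
    for i in range(1,n):
        if s[i,4]<12: continue
        k=l==i; print("px",np.round(ce[i]),"area",s[i,4],"x %.0f..%.0f y %.0f..%.0f z %.0f..%.0f"%sum([tuple(np.nanpercentile(A[k],[8,92])) for A in (X,Y,w[...,2])],()))
run(sys.argv[1])
E
python3 find.py c
```

```text
px [318. 220.] area 18 x 34..52 y -35..-14 z 10..23
px [296. 235.] area 55 x -64..-44 y -58..-44 z 22..32
```

View pics/f_c.png

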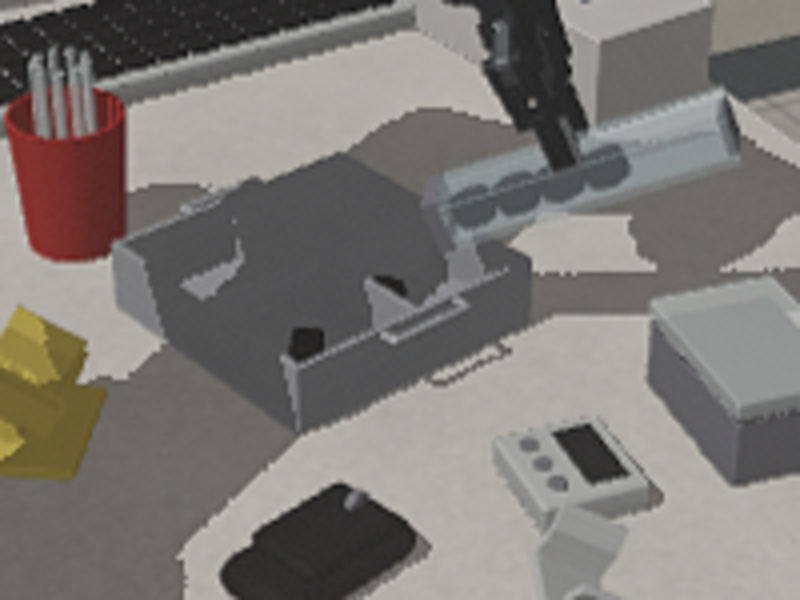

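The second cap lies flat at about (43,-25) in bay (+,-). Four are left in the tube. On to bay (+,+), mouth set back slightly.

```bash
sed -i 's/adv=-6/adv=-14/' h.py; python3 mv.py 1 1 d; python3 j.py 1 1 1 d; python3 find.py d; python3 -c "
import cv2,numpy as np
cv2.imwrite('pics/dd.png',np.vstack([cv2.imread('pics/look_md.png')[:300],cv2.imread('pics/look_d0.png')[:300]]))"
```

```text
15.775 37.964204835093945
px [298. 208.] area 30 x 33..46 y 51..73 z 18..23
px [318. 220.] area 16 x 34..42 y -35..-18 z 20..23
px [296. 235.] area 44 x -64..-45 y -59..-44 z 23..32
```

View pics/dd.png

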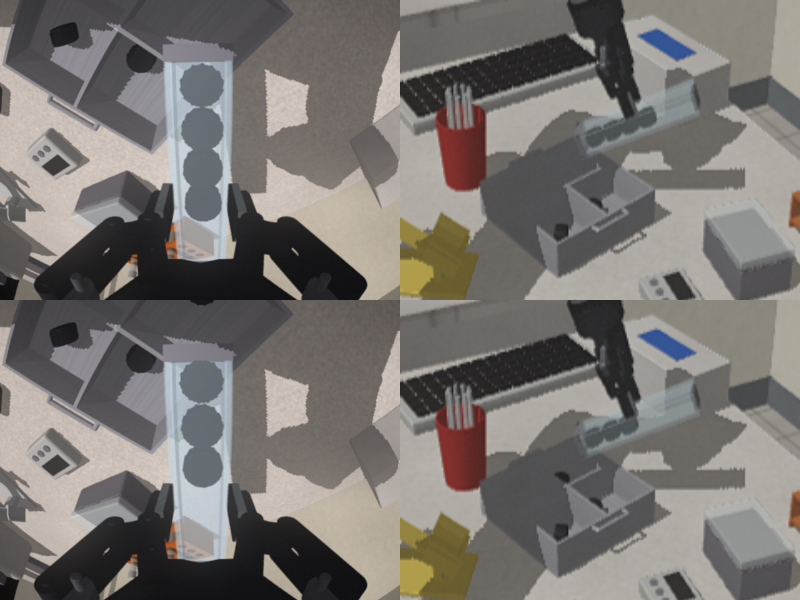

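The third cap lies flat at about (40,62) in bay (+,+), and three remain. On to bay (-,+).

```bash
python3 mv.py -1 1 e; python3 j.py -1 1 1 e; python3 find.py e; python3 -c "
import cv2,numpy as np
cv2.imwrite('pics/ee.png',np.vstack([cv2.imread('pics/look_me.png')[:300],cv2.imread('pics/look_e0.png')[:300]]))"
```

```text
18.5333 37.7997168035652
px [298. 208.] area 24 x 31..47 y 52..67 z 15..24
px [274. 220.] area 46 x -62..-42 y 37..50 z 23..34
px [318. 221.] area 18 x 34..53 y -35..-15 z 8..23
px [296. 235.] area 46 x -63..-43 y -59..-44 z 23..32
```

View pics/ee.png

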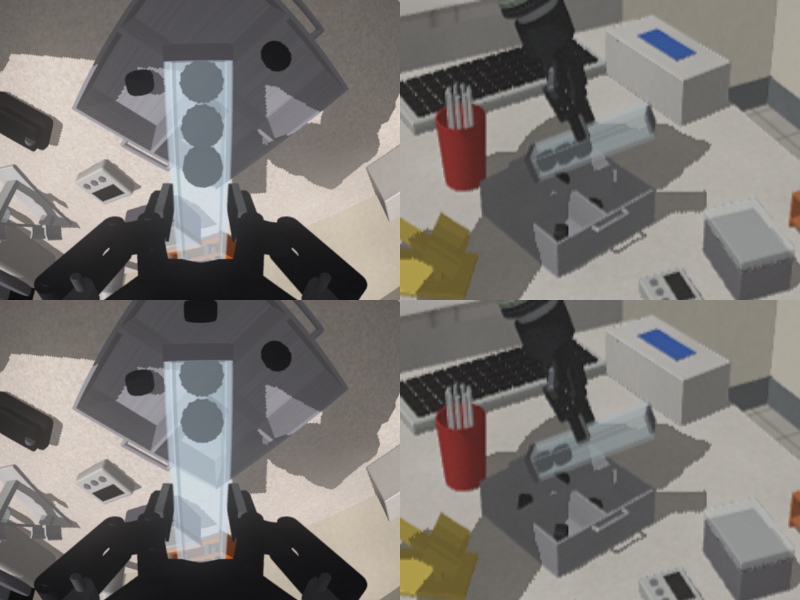

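All four bays now have one: the fourth stands at about (-52,44) in (-,+). Two remain. One goes to (+,+), the last to (+,-).

```bash
python3 mv.py 1 1 f; python3 j.py 1 1 1 f; python3 find.py f; python3 -c "
import cv2,numpy as np
cv2.imwrite('pics/ff.png',np.vstack([cv2.imread('pics/look_mf.png')[:300],cv2.imread('pics/look_f0.png')[:300]]))"
```

```text
21.2917 37.55081281954555
px [297. 208.] area 29 x 33..45 y 53..74 z 19..23
px [274. 220.] area 45 x -62..-44 y 36..51 z 24..32
px [318. 220.] area 16 x 33..41 y -35..-18 z 20..25
px [296. 235.] area 42 x -63..-42 y -57..-44 z 22..33
```

View pics/ff.png

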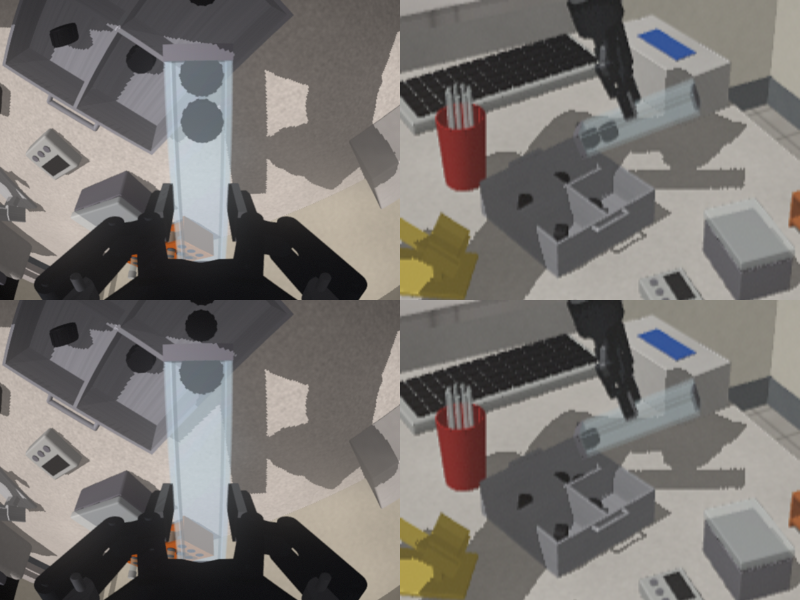

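Fifth cap is down, at wrist (202,325) in (+,+). The last goes to (+,-).

```bash
python3 mv.py 1 -1 g; python3 j.py 1 -1 1 g; python3 find.py g; python3 -c "
import cv2,numpy as np
cv2.imwrite('pics/gg.png',np.vstack([cv2.imread('pics/look_mg.png')[:300],cv2.imread('pics/look_g0.png')[:300]]))"
```

```text
24.05 37.6064689080833
px [298. 208.] area 29 x 33..46 y 50..72 z 17..24
px [274. 220.] area 41 x -61..-43 y 38..51 z 23..32
px [318. 221.] area 18 x 34..52 y -38..-15 z 9..24
px [296. 235.] area 56 x -63..-44 y -59..-43 z 22..32
```

View pics/gg.png

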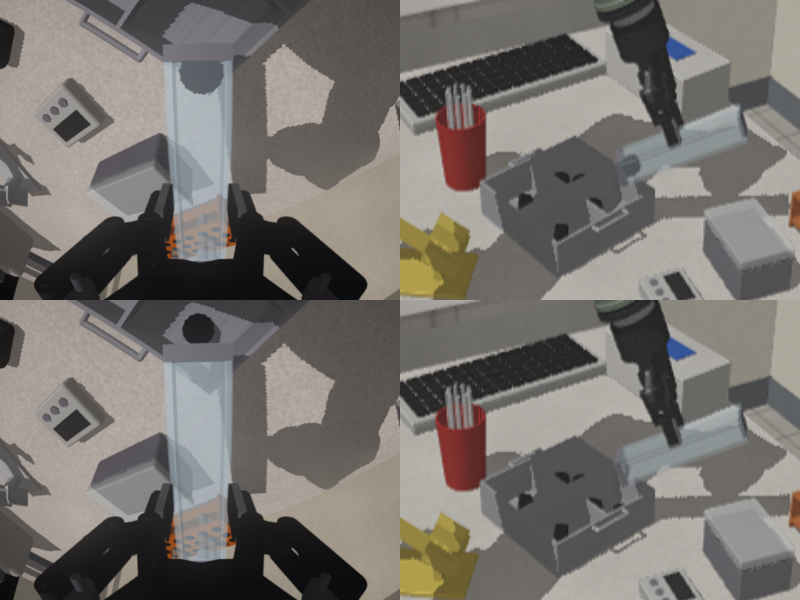

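The tube is empty. I'll back off upward and verify the tray.

```bash
cat > up.py <<'E'
from h import *
p,R,Rt=pour_pose((1,-1),0,230); movel(p,R,max_speed=200)
p,R,Rt=pour_pose((1,-1),25,250,adv=-190); 
try: movel(p,R,max_speed=200)
except PlanningError as e: print(e)
print(read_state()["time"])
look("u",("wrist","side")); 
c=camera("scene"); cv2.imwrite("pics/su.png",cv2.resize(c["image"][240:350,330:450],(654,600),interpolation=cv2.INTER_CUBIC))
E
python3 up.py; python3 find.py u
```

```text
the arm cannot follow that straight line within its joint ranges
24.8083
px [298. 208.] area 21 x 35..45 y 49..72 z 19..24
px [274. 219.] area 27 x -60..-43 y 38..52 z 25..33
px [318. 221.] area 22 x 31..47 y -36..-15 z 13..24
px [296. 236.] area 59 x -65..-44 y -59..-45 z 22..33
```

View pics/wrist_u.png

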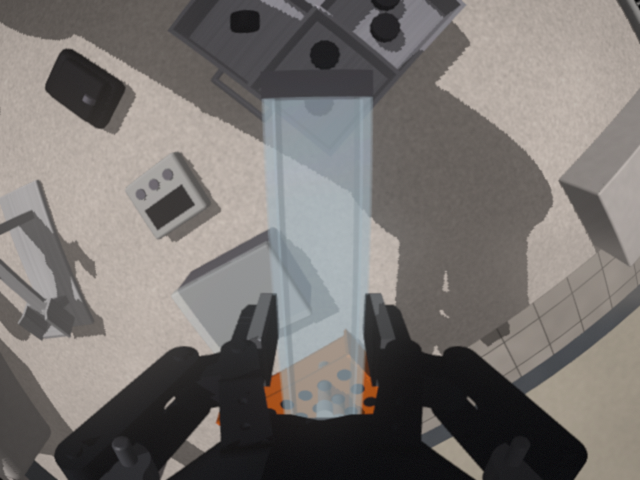

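View pics/su.png

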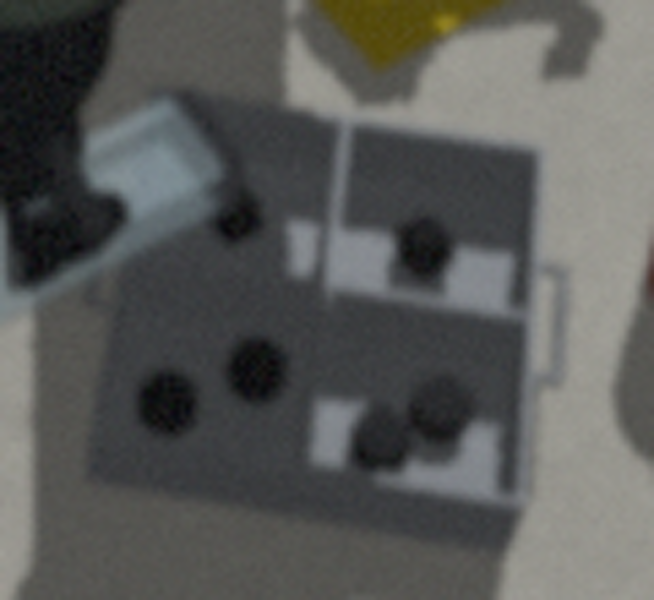

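View pics/f_u.png

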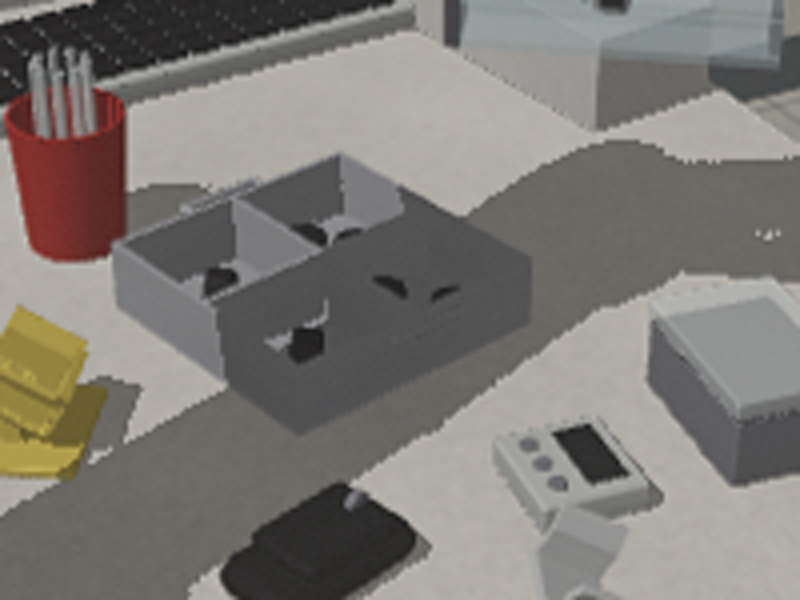

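The scene and side views show all six caps in the tray: (-,-) 1, (-,+) 1, (+,+) 2, (+,-) 2, all low. The mouth frame sits at the same wrist pixels as after the grasp (columns 265–372, row 70), so the tube hasn't slipped. I'll return it along the reverse path.

```bash
cat > ret.py <<'E'
from h import *
Rt=tube_R(SY,r(30)); p,R=tcp(SEAT,Rt,0,-1); p=p+Rt[:,0]*1.5
movep(p+[0,0,165]+Rt[:,2]*20,R)
movel(p+Rt[:,2]*45,R,max_speed=180); s=read_state(); print(s["time"],s["ft_force"])
look("r0",("wrist","side"))
g=movel(p+Rt[:,2]*1.0,R,max_speed=40,guard=12); s=read_state(); print(g,s["time"],s["eef_pos"],p,s["ft_force"])
look("r1",("wrist","side")); cv2.imwrite("pics/r1z.png",cv2.resize(cv2.imread("pics/side_r1.png")[240:370,310:480],(785,600),interpolation=cv2.INTER_CUBIC))
E
python3 ret.py
```

```text
27.4333 [ 0.0412269  -0.49740908 -0.67324299]
False 28.7833 [ 538.30728031 -229.72034392   79.32774493] [ 537.66473674 -229.42159059   78.28737576] [ 0.23122423 -0.14026428 -2.01113275]
```

View pics/r1z.png

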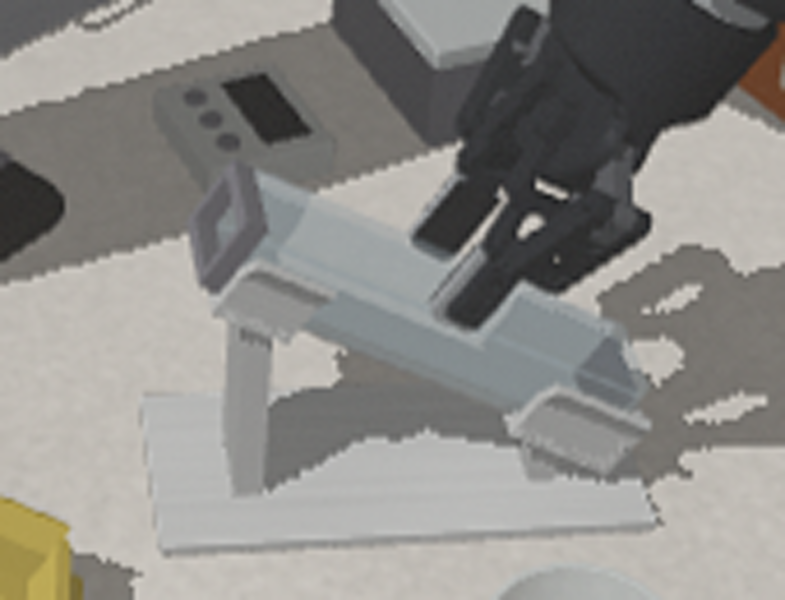

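View pics/look_r0.png

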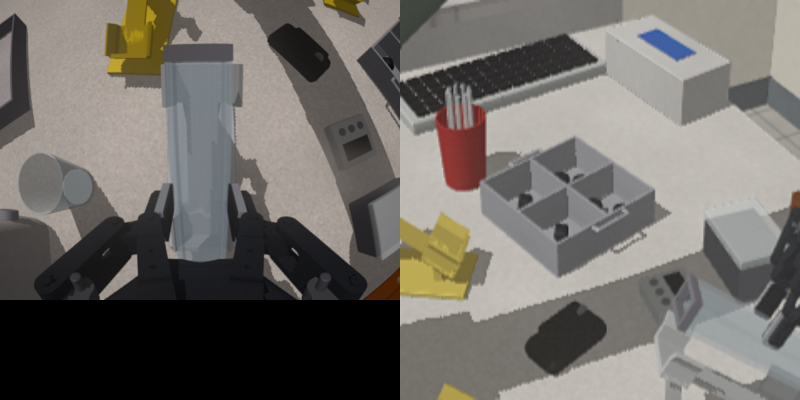

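The shaker sits between both pairs of cheeks, mouth up. I'll press it lightly down to contact, release and retreat along the tool axis.

```bash
cat > rel.py <<'E'
from h import *
Rt=tube_R(SY,r(30)); p,R=tcp(SEAT,Rt,0,-1); p=p+Rt[:,0]*1.0
g=movel(p-Rt[:,2]*0.5,R,max_speed=20,guard=8); s=read_state(); print(g,s["eef_pos"],s["ft_force"])
open_gripper(); wait(0.2); s=read_state(); print("gap",s["finger_gap"],s["ft_force"])
movel(np.array(s["eef_pos"])+Rt[:,2]*110,max_speed=100); 
movel(np.array(read_state()["eef_pos"])+[0,0,80],max_speed=200); wait(0.3)
s=read_state(); print(s["time"],s["eef_pos"],s["ft_force"])
look("x",("wrist","side"))
P=[]
for n in("scene","side"):
    c=camera(n); q=cloud(c).reshape(-1,3); P.append(q[np.isfinite(q[:,0])])
    cv2.imwrite(f"pics/{n}_end.png",c["image"])
cv2.imwrite("pics/xz.png",cv2.resize(cv2.imread("pics/side_end.png")[240:370,310:480],(785,600),interpolation=cv2.INTER_CUBIC))
for nm,pp in(("before",np.load("cl.npz")["p"]),("after",np.concatenate(P))):
    e=(pp-SEAT)@Rt; m=(abs(e[:,0])<120)&(abs(e[:,1])<24)&(abs(e[:,2]-18)<4)
    f=e[m]; k=abs(f[:,0])<50; k2=k&(abs(f[:,1])<21)
    A=np.c_[f[k2][:,0],np.ones(k2.sum())]; sl=np.linalg.lstsq(A,f[k2][:,2],rcond=None)[0]
    print(nm,len(f),"x",np.percentile(f[:,0],[1,99]),"y",np.percentile(f[k][:,1],[3,97]),"z med",np.median(f[k][:,2]),"slope,z0",sl)
E
python3 rel.py; python3 find.py end
```

```text
False [ 538.18836731 -229.72473918   78.56851077] [ 0.50569835 -0.70193286  9.71419037]
gap 85.36903719944728 [0.34682768 0.18578199 0.48838687]
31.9667 [ 587.72464456 -251.28589613  251.87622418] [-0.1774528   0.50177952  0.44574464]
before 2101 x [-98.28958475  99.55998614] y [-20.83536202  20.66322768] z med 17.960149901089466 slope,z0 [5.12427166e-03 1.79650434e+01]
after 2095 x [-98.13920435  99.68419834] y [-19.44397148  22.46968988] z med 17.979761797445853 slope,z0 [1.27507827e-03 1.79721519e+01]
px [298. 208.] area 16 x 36..44 y 52..71 z 19..24
px [275. 218.] area 12 x -54..-43 y 40..51 z 28..33
px [297. 234.] area 23 x -56..-43 y -58..-43 z 23..32
```

View pics/xz.png

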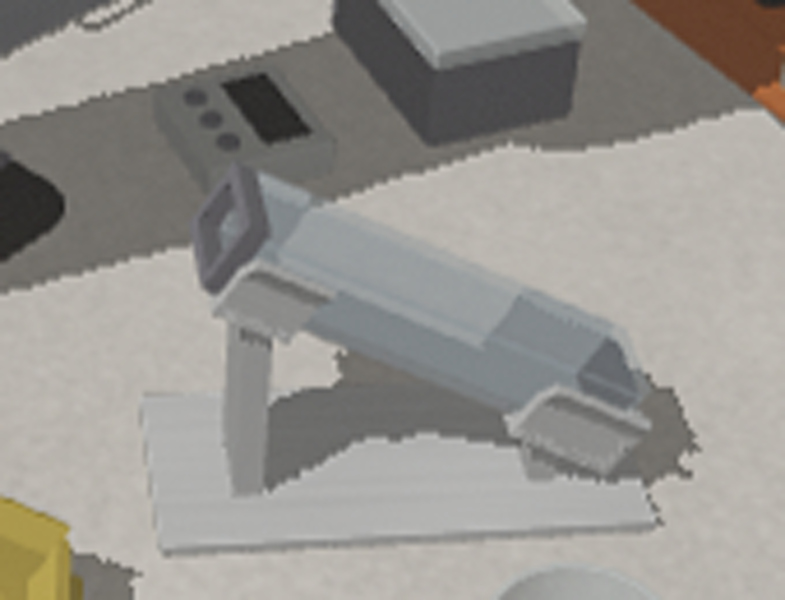

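View pics/scene_end.png

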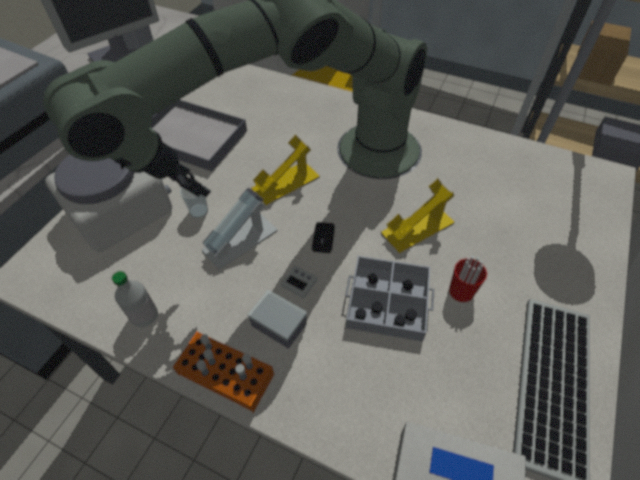

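The shaker is home: less than 1 mm off along the slope and in height, about 1.5 mm sideways, slope unchanged. The tray holds 1/1/2/2 caps and the bystanders stand where they were. The gripper is clear, so I'm handing in.

```bash
python3 -c "
from workcell import *
finish_job(); print(read_state()['time'])"
```

```text
the job is handed in; nothing more can be done
the job is handed in; nothing more can be done
```

The job is done and handed in, with the robot clock at about 32 s of the 61 s allowed; no verdict was reported. I took the shaker out of the aluminium stand, tipped it 23.5° mouth down over the tray and jerked the caps out one at a time. I then laid it back in its stand, mouth end up, and moved the gripper clear.

**Caps:** all six are in the tray. Bays (-,-) and (-,+) hold one each, (+,-) and (+,+) hold two each, and none is on a wall. The two single caps stand on edge (tops about 33 mm above the tray's underside) but stayed where they landed in every later picture.

**Shaker:** it lies within about 2 mm of where it was before the lift. It is under 1 mm off along the slope and in height, and about 1.5 mm off sideways, within the stand's side play. The slope changed by less than 0.01 rad.

**Other things:** by eye, the bystanders look unmoved in the last scene picture; I did not measure them. I left the yellow stands and the undivided tray alone.

**Checks that disagreed:**
- My automatic cap finder listed only three or four of the six caps, because brightness and the tray walls hid some. The count of six comes from the pictures.
- One retreat line was refused as out of joint range, and nothing moved. I took another path.
- The final press into the stand read about 9.7 N with the guard set at 8 N, without the guard tripping. That is far below the 40 N limit.

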